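# Rock a wedged stopper out of the stock bottle and return it to its own bottle

## Robot

A 6-joint arm with a two-finger parallel gripper is mounted at the origin on the work surface. World frame = base frame: x ahead of the robot, y to its left, z up, the work surface at z = 0. Lengths are in mm, angles in rad, forces in N, time in s.
With the tool pointing down it reaches from about 275 to 1000 mm from the base axis. Payload 8.4 kg.
Tool frame: the origin (TCP) lies midway between the tips of the shut fingers; the grasp point (between the pads) lies 19 mm behind it; z points along the fingers, y is the line along which they close (so a half turn about z gives the same grasp; the last joint's range is limited). The gripper opens to 85 mm and grips with 20 to 120 N. Pads are 22 mm wide; open, the fingers measure 114 mm over their backs; the gripper's body (76 mm by 85 mm) begins 54 mm behind the grasp point. The pads swing forward as they close: fully open they stand 13 mm farther back than shut.
Start: joints at [-1.117, 0.353, 1.633, -0, 1.155, -0.002], TCP at [275.112, -561.196, 231.281] pointing down, gripper open.
Joint ranges: [-2.63, 2.63], [-0.92, 2.1], [0.06, 2.66], [-1.3, 4.44], [0, 2.69], [-3.02, 3.02]. Speed limits (rad/s): [2.22, 2.22, 2.79, 3.14, 3.14, 3.14].

## Interface

Orientations are given as [roll, pitch, yaw] about the fixed x, y, z axes, in that order (R = Rz(yaw) Ry(pitch) Rx(roll)).
In Python, from rig import telemetry, optics, r gives the robot as it stands.
- The arm moves only by the tool play_rows, never from a script. Its arguments are lists of equal length, an entry for each row: "dp": the shift along the tool's x, y, z in units of 40 mm (1.0 is 40 mm), a list of three; "rot": the turn, a rotation vector about the tool's x, y, z in units of 6 degrees (1.0 is 6 degrees), a list of three. In form: {"dp": [[tx, ty, tz], ...], "rot": [[ax, ay, az], ...]}. A call has 1 to 5 rows; each row is the pose to reach, as a shift and turn from the pose commanded when the call began, along the tool's axes at that moment; what a row does not reach only later rows make up. A row lasts 1/12 s, in which the tool goes at most 41.7 mm and 7.16 degrees, less where a joint would pass 70% of its speed; a pose out of reach is approached as far as the arm can. A call with a gripper value outside its range is refused whole. "fingers" is the opening, from 0 (shut) to 1 (fully open), set as the call begins (left out, the last holds). The fingers move at their own pace and stop on an object; "grip_force" is the grip in N (left out, the last holds). Time passes only in rows, so rows that repeat a pose let the fingers close. It gives the time, the measured TCP pose, the force, the opening and the grip force at its end, in the units of the state.
- telemetry.sense(): the state, without advancing time (a new reading comes with each control period).
- optics.grab_frame(name): name is "side" or "top"; returns a dict with "color" (420x560x3 uint8, red, green, blue), "mtx" (3x3 intrinsics, pixels), "R" (3x3) and "t" (3): a world point X has camera coordinates R X + t. Camera axes: x right, y down, z forward; pixel columns grow to the right and rows downward; lengths in mm; the calibration is good to about 2 mm. A picture is of the moment at which its call begins. There is no depth.
- r.sign_off(): hands the job in; it is judged then, once.
The state is a dict: "clock": time; "qpos": joint angles; "qvel": joint speeds; "joint_efforts": joint torques, N m; "eef_pos": TCP position; "tcp_rot": TCP orientation; "contact_force": force on the tool from outside, world axes, zero at the start; "wrist_torque": the same for the moment, N m; "opening": opening from 0.0 (shut) to 1.0 (fully open); "grasp_force": force on a finger pad.
Only numpy, scipy, OpenCV 4.12 (cv2) and the standard library are available. Lean on these libraries where they do the work, as an engineer would, in place of code of your own. Each camera call takes 0.05 s, during which the arm holds its last target. There are 200 camera calls.

## Task

The orange-ball stopper of the clear bottle was put into the clamped amber stock bottle by mistake and has wedged there. Without wrenching it, rock it from side to side, feeling for the line along which it gives, until it is loose, then draw it out and set it gently into the neck of its own clear bottle, fully home with its flange flat on the rim, and let go. Leave the clear bottle standing about where it is and the other things undisturbed.

Things in the scene. Friction and masses are not known exactly. Their poses are not given: they have to be found in the camera images.
- amber: amber glass stock bottle, fixed to the desk on a grey 130 x 130 mm base plate; body 94 mm in diameter, neck 54 mm outside, rim 150 mm above the desk. Origin: centre of the underside, z up. Its yaw tells nothing about the line along which the stopper gives. The glass chips when the contact forces between stopper and bottle add up to 95 N, about 24 N sideways at the ball; 18 N is safe.
- amber_mouth (a point): centre of the amber rim, 150 mm above the desk. Inside the neck, hidden by the stopper's flange, two halves of a split sleeve have sprung into the stopper's groove: a straight pull lifts it about 6 mm, then it is locked however hard one pulls. Once both halves are pushed out to their stops (one full lean each way along the line of give) the upright stopper lifts out freely.
- amber_sleeve (a point): the split sleeve, on the neck's axis. The stopper leans only along one horizontal line, unseen and different each time: feel for it. Across it the ball gives 2 to 4 mm, then is rigid. Along it a half yields stiffly and stays: 5 to 10 N sideways at the ball at 12 mm/s (faster needs more), to a hard stop with the ball 17 to 21 mm off upright. 20 degrees off the line still works, with more force.
- amber_pivot (a point): the point about which the wedged stopper leans, on the bottle's axis, 120 mm above the desk (72 mm below the ball's centre)
- stopper: stopper, 102 mm tall, 80 to 130 g, round about its z; origin at the rounded foot, z to the ball. White plug: foot radius 11.5, radius 14.5 at 19 to 21 mm, groove of radius 7 at 21 to 36, collar of radius 14.5 to 15.5 at 36 to 47; flange of radius 22 at 47 to 53; stem of radius 9; orange ball at 84 mm. At the start upright in the amber bottle, foot 109 mm above the desk, flange 6 mm above the rim
- stopper_ball (a point): centre of the stopper's orange ball (36 mm in diameter), 84 mm above the stopper's foot; the place to grip. The ball turns only stiffly between fingers that squeeze it: tilt the hand along with the lean, about amber_pivot, or hold loosely. Wedged and upright it is 193 mm above the desk
- clear: clear glass bottle with an orange label and white rim, loose, 0.7 kg, body 84 mm in diameter, rim 150 mm high; its neck bore is a plain tube 35 mm in diameter and 56 mm deep. Origin: centre of the underside, z up. Fully home, the stopper's flange lies on the rim: foot 103 mm and ball centre 187 mm above this origin
- clear_mouth (a point): centre of the clear bottle's rim, 150 mm above its underside
- jar: bystander: amber bottle with a black cap, 60 mm in diameter, 105 mm tall, loose; origin at the centre of its underside
- pipettes: bystander: amber tumbler, 66 mm in diameter, 85 mm tall, holding glass pipettes with orange bulbs that reach about 170 mm; loose; origin at the centre of its underside
- calculator: bystander: grey desk calculator 150 x 85 x 20 mm, lying loose; origin at the centre of its underside, x along its length
There are look-alikes about, which are no part of the job. Leave any green look-alike of the stopper alone.

How it is judged (in metres and radians):
On the way:
1. the stopper is drawn wholly out of the amber bottle's neck (z of stopper in the frame of amber above 0.155 m), for 0.2 s.
At the end, for the whole second after the job is handed in: the stopper stands in the clear bottle's neck with its flange flat on the rim (foot 99 to 105.5 mm above the bottle's underside, within 6 mm of its axis and 4 degrees of its direction); the clear bottle stands upright within 40 mm of its first place; both are at rest (horizontal distance between stopper and clear below 0.006 m and z of stopper in the frame of clear between 0.099 and 0.1055 m and angle between the z axis of stopper and the z axis of clear, either way round below 0.07 rad and angle between clear's own z axis and vertical below 0.05 rad and distance of clear from where it was at the start of the episode below 0.04 m and linear speed of each of stopper, clear below 0.02 m/s); the robot touches nothing.
It fails at once if the stopper was wrenched against the amber bottle with more than 95 N: the glass chips (contact force between stopper and amber above 95 N).
It fails at once if the stopper struck the clear bottle with more than 60 N (contact force between stopper and clear above 60 N).
It fails at once if the capped jar was moved more than 30 mm (distance of jar from where it was at the start of the episode above 0.03 m).
It fails at once if the pipette tumbler was moved more than 30 mm (distance of pipettes from where it was at the start of the episode above 0.03 m).
It fails at once if the calculator was moved more than 30 mm (distance of calculator from where it was at the start of the episode above 0.03 m).
It also fails if it takes over 70 s, if anything falls off the work surface, if the arm or the gripper's body presses on something with over 40 N, if the wrist force passes 120 N, or if a joint passes its speed limit or range.

## Working session

There is one attempt and no reset: what is moved stays moved. The work goes in short steps, Python scripts to look and compute and a tool call to move; the robot and the scene stay as the last step left them, time stands still between calls to the robot, and variables do not carry over. Pictures are saved under pics/ and viewed, at most 10 in all, crops included, and the job is handed in when it is done.

Besides the shell and the picture viewer there is one more tool, called as a command line: name --argument value ..., lists and objects as JSON in quotes. play_rows: Moves the arm, as the interface text tells. Its arguments: {"type":"object","properties":{"dp":{"type":"array"},"rot":{"type":"array"},"fingers":{"type":"number"},"grip_force":{"type":"number"}},"required":["dp","rot"]}

```bash
mkdir -p pics; ls; python3 - <<'E'
from rig import telemetry, optics, r
import cv2,numpy as np
for n in ("side","top"):
    f=optics.grab_frame(n); cv2.imwrite(f"pics/{n}0.png",f["color"][:,:,::-1]); np.savez(f"{n}.npz",**f)
    print(n,f["mtx"].tolist(),(-f["R"].T@f["t"]).round(), f["R"].round(3).tolist())
print(telemetry.sense())
E
```

```text
pics
side [[421.9300900140972, 0.0, 278.40904497073325], [0.0, 421.9300900140972, 203.73567390467537], [0.0, 0.0, 1.0]] [-12. 751. 691.] [[-0.767, -0.642, -0.0], [-0.305, 0.365, -0.879], [0.564, -0.675, -0.476]]
top [[456.71687725456263, 0.0, 284.1101466679068], [0.0, 456.71687725456263, 212.7410407855101], [0.0, 0.0, 1.0]] [ 454.   16. 1244.] [[0.016, -1.0, 0.012], [-0.99, -0.018, -0.142], [0.142, -0.01, -0.99]]
{'clock': 0.1, 'qpos': array([-1.11741384e+00,  3.53592444e-01,  1.63406200e+00, -4.00582704e-05,
        1.15519072e+00, -2.39235769e-03]), 'qvel': array([ 0.00093566, -0.00138101, -0.00151921, -0.00086499, -0.00051411,
       -0.0005534 ]), 'joint_efforts': array([-3.75320833e-04, -6.06357336e+01, -3.42818892e+01, -3.43181944e-05,
        3.96150004e-03, -3.75073046e-05]), 'eef_pos': array([ 274.90507958, -560.82017356,  230.62732711]), 'tcp_rot': array([-3.14034006e+00,  3.36313474e-05,  4.55791065e-01]), 'contact_force': array([ 0.1145878 , -0.41897621, -0.11776314]), 'wrist_torque': array([-0.02689594, -0.01541184, -0.01747706]), 'grasp_force': 0.0, 'opening': 0.9981368149550768}
```

View pics/side0.png

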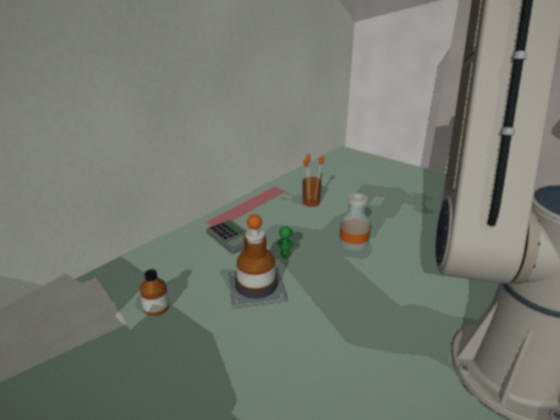

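View pics/top0.png

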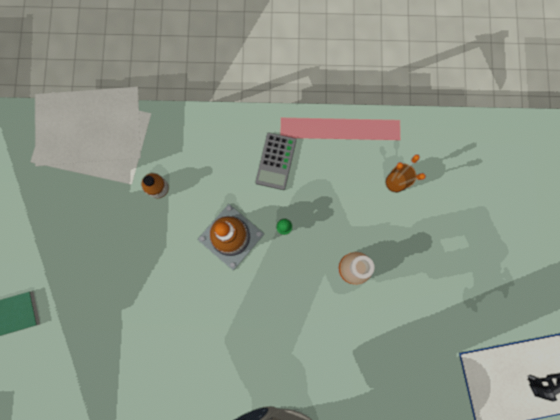

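The side view shows the amber stopper ball near (254,222) and the clear rim near (357,200). In the top view they are near (222,229) and (363,267). The green look-alike is at top (284,226). I'll enlarge the crops for accuracy.

```bash
python3 - <<'E'
import cv2,numpy as np
s=np.load("side.npz")["color"][:,:,::-1]; t=np.load("top.npz")["color"][:,:,::-1]
c=[s[205:255,229:279],s[185:235,332:382],t[205:255,200:250],t[240:290,335:385]]
c=[cv2.resize(x,(300,300),interpolation=cv2.INTER_CUBIC) for x in c]
cv2.imwrite("pics/crop.png",np.vstack([np.hstack(c[:2]),np.hstack(c[2:])]))
E
```

```text
(no output)
```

View pics/crop.png

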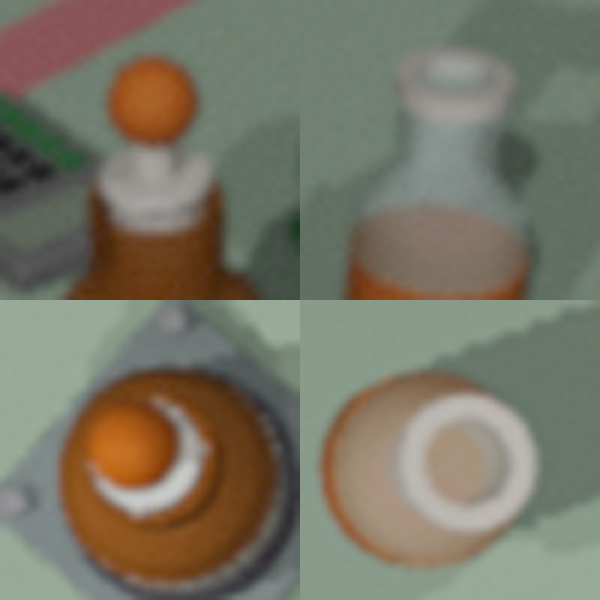

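The crop gives the ball at side (254.1,221.3) and top (221.6,228.8). The clear rim is at side (357.8,196.8) and top (362.6,266.6). I'll triangulate from these.

```bash
cat > h.py <<'E'
import numpy as np
from scipy.optimize import least_squares
from scipy.spatial.transform import Rotation as Rn
S=np.load("side.npz");T=np.load("top.npz")
def proj(f,X):
    c=f["R"]@X+f["t"]; p=f["mtx"]@c; return p[:2]/p[2]
def tri(ps,pt,z=None):
    fs=[(S,ps),(T,pt)]
    fs=[a for a in fs if a[1] is not None]
    def e(x):
        X=np.r_[x[:2],x[2] if z is None else z]
        return np.concatenate([proj(f,X)-p for f,p in fs])
    o=least_squares(e,[400,0,100]); return np.r_[o.x[:2],o.x[2] if z is None else z],o.fun
E
python3 - <<'E'
from h import *
np.set_printoptions(precision=1,suppress=True)
for n,a,b,z in (("ball",(254.1,221.3),(221.6,228.8),193),("clear",(357.8,196.8),(362.6,266.6),150),("green",(286,231),(284,226),None),("pip",(312,200),(400,180),None),("jar",(151,274),(149,181),None)):
    print(n,*tri(a,b),*tri(a,b,z), tri(a,None,z or 80)[0],tri(None,b,z or 80)[0])
E
```

```text
ball [565.  148.8 194.9] [-0.2 -0.   0.1  0.1] [565.5 148.4 193. ] [-0.2  0.5  0.4 -0. ] [566.8 146.4 193. ] [565.4 149.2 193. ]
clear [ 484.9 -184.1  152. ] [-0.3 -0.   0.1  0.2] [ 485.2 -184.9  150. ] [-0.3  0.5  0.3  0.1] [ 486.1 -187.9  150. ] [ 485.4 -184.2  150. ]
green [586.3   4.2  90.4] [ 0.  0. -0. -0.] [586.3   4.2  90.4] [ 0.  0. -0. -0.] [596.6  -8.7  80. ] [587.4   4.1  80. ]
pip [ 730.1 -317.1    4.6] [-0.2 -0.   0.1  0.1] [ 730.1 -317.1    4.6] [-0.2 -0.   0.1  0.1] [ 648.1 -200.    80. ] [ 713.6 -296.6   80. ]
jar [695.4 351.1  99.2] [ 0.4  0.1 -0.3 -0.4] [695.4 351.1  99.2] [ 0.4  0.1 -0.3 -0.4] [719.4 338.5  80. ] [698.5 355.8  80. ]
```

```bash
cat >> h.py <<'E'
def rel(target,rpy=(np.pi,0,0)):
    from rig import telemetry
    s=telemetry.sense(); R0=Rn.from_euler("xyz",s["tcp_rot"]); Rt=Rn.from_euler("xyz",rpy)
    print("dp",(R0.inv().apply(np.array(target)-s["eef_pos"])/40).round(3),"rot",(np.degrees((R0.inv()*Rt).as_rotvec())/6).round(3),s["clock"])
E
python3 -c "
from h import *
rel((565.3,148.6,250))"
```

```text
dp [ 14.325 -12.73   -0.469] rot [-1.200e-02  3.000e-03  4.352e+00] 0.1
```

play_rows --dp '[[14.325,-12.73,-0.47],[14.325,-12.73,-0.47],[14.325,-12.73,-0.47],[14.325,-12.73,-0.47],[14.325,-12.73,-0.47]]' --rot '[[0,0,4.35],[0,0,4.35],[0,0,4.35],[0,0,4.35],[0,0,4.35]]' --fingers 1

```text
clock: 0.52
eef_pos: [353.8, -367.2, 236.1]
tcp_rot: [-3.141, 0.0, -0.006]
contact_force: [1.1, -0.4, 0.0]
opening: 1.002
grasp_force: 0.0
```

```bash
python3 -c "
from h import *
rel((565.3,148.6,250))"
```

```text
dp [  5.212 -12.927  -0.344] rot [-0.005  0.003 -0.056] 0.5167
```

play_rows --dp '[[5.2,-12.9,-0.35],[5.2,-12.9,-0.35],[5.2,-12.9,-0.35],[5.2,-12.9,-0.35],[5.2,-12.9,-0.35]]' --rot '[[0,0,0],[0,0,0],[0,0,0],[0,0,0],[0,0,0]]'

```text
clock: 0.93
eef_pos: [431.7, -174.0, 241.7]
tcp_rot: [3.142, -0.0, 0.0]
contact_force: [1.4, -0.3, -0.6]
opening: 1.001
grasp_force: 0.0
```

```bash
python3 -c "
from h import *
rel((565.3,148.6,250))"
```

```text
dp [ 3.341 -8.065 -0.209] rot [ 0.    -0.001  0.   ] 0.9333
```

play_rows --dp '[[3.34,-8.06,-0.21],[3.34,-8.06,-0.21],[3.34,-8.06,-0.21],[3.34,-8.06,-0.21],[3.34,-8.06,-0.21]]' --rot '[[0,0,0],[0,0,0],[0,0,0],[0,0,0],[0,0,0]]'

```text
clock: 1.35
eef_pos: [511.4, 18.6, 246.6]
tcp_rot: [3.142, 0.0, 0.0]
contact_force: [1.9, -1.0, -0.7]
opening: 0.999
grasp_force: 0.0
```

```bash
python3 -c "
from h import *
rel((565.3,148.6,250))"
```

```text
dp [ 1.349 -3.249 -0.085] rot [0.001 0.001 0.004] 1.35
```

play_rows --dp '[[1.3,-3.15,-0.08],[1.3,-3.15,-0.08],[1.3,-3.15,-0.08],[1.3,-3.15,-0.08],[1.3,-3.15,-0.08]]' --rot '[[0,0,0],[0,0,0],[0,0,0],[0,0,0],[0,0,0]]'

```text
clock: 1.77
eef_pos: [563.9, 145.3, 249.3]
tcp_rot: [-3.141, 0.0, 0.004]
contact_force: [-0.7, -0.8, 0.0]
opening: 0.997
grasp_force: 0.0
```

```bash
python3 - <<'E'
from h import *
rel((565.3,148.6,250))
from rig import optics
import cv2
c=[]
for n,(u,v) in (("side",(254,215)),("top",(225,232))):
    f=optics.grab_frame(n)["color"][v-50:v+50,u-45:u+45,::-1]
    c.append(cv2.resize(f,(400,444),interpolation=cv2.INTER_CUBIC))
cv2.imwrite("pics/a.png",np.hstack(c))
E
```

```text
dp [ 0.036 -0.083 -0.017] rot [-0.004  0.002  0.034] 1.7667
```

View pics/a.png

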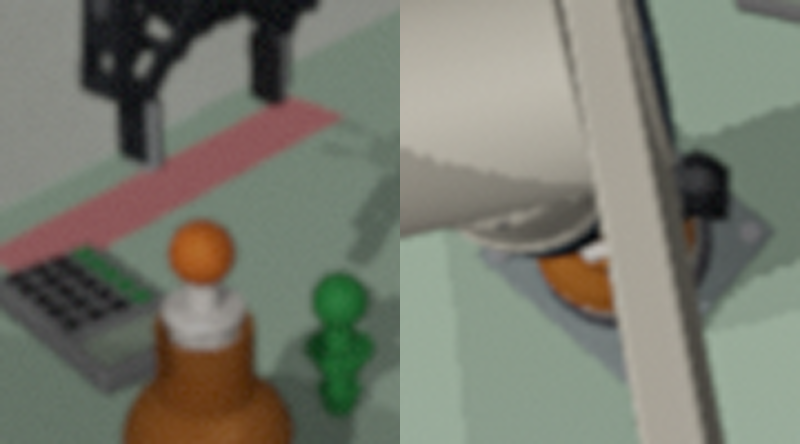

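play_rows --dp '[[0.04,-0.07,0.5],[0.04,-0.07,1.0],[0.04,-0.07,1.5],[0.04,-0.07,1.98],[0.04,-0.07,1.98]]' --rot '[[0,0,0],[0,0,0],[0,0,0],[0,0,0],[0,0,0]]'

```text
clock: 2.28
eef_pos: [561.8, 142.7, 167.2]
tcp_rot: [3.14, 0.006, -0.002]
contact_force: [-0.7, -0.6, 0.0]
opening: 0.995
grasp_force: 0.0
```

play_rows --dp '[[0,0,0],[0,0,0]]' --rot '[[0,0,0],[0,0,0]]'

```text
clock: 2.45
eef_pos: [565.1, 144.4, 171.7]
tcp_rot: [-3.142, -0.001, -0.001]
contact_force: [0.8, -0.9, 1.1]
opening: 1.002
grasp_force: 0.0
```

```bash
python3 - <<'E'
from h import *
rel((565.3,148.6,170))
from rig import optics
import cv2
u,v=254,215
f=optics.grab_frame("side")["color"][v-50:v+50,u-50:u+50,::-1]
cv2.imwrite("pics/b.png",cv2.resize(f,(500,500),interpolation=cv2.INTER_CUBIC))
E
```

```text
dp [ 0.004 -0.106  0.043] rot [-0.001 -0.008 -0.009] 2.45
```

View pics/b.png

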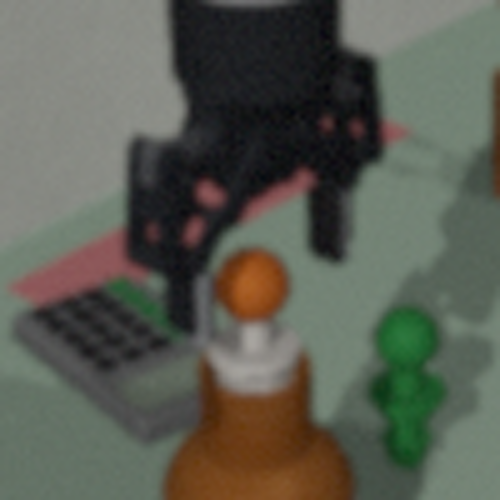

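play_rows --dp '[[0,-0.1,0.02],[0,-0.1,0.02],[0,-0.1,0.02]]' --rot '[[0,0,0],[0,0,0],[0,0,0]]' --fingers 0.55 --grip_force 20

```text
clock: 2.75
eef_pos: [565.1, 149.6, 170.6]
tcp_rot: [-3.141, -0.001, 0.001]
contact_force: [-0.0, 0.9, 0.1]
opening: 0.603
grasp_force: 0.0
```

play_rows --dp '[[0,0,0],[0,0,0],[0,0,0]]' --rot '[[0,0,0],[0,0,0],[0,0,0]]'

```text
clock: 3.0
eef_pos: [564.8, 149.3, 169.9]
tcp_rot: [-3.142, -0.0, 0.0]
contact_force: [-0.4, -0.5, 0.3]
opening: 0.548
grasp_force: 0.0
```

```bash
python3 - <<'E'
from h import *
rel((565.3,148.6,170))
from rig import optics
import cv2
u,v=254,215
f=optics.grab_frame("side")["color"][v-50:v+50,u-50:u+50,::-1]
cv2.imwrite("pics/c.png",cv2.resize(f,(500,500),interpolation=cv2.INTER_CUBIC))
E
```

```text
dp [ 0.012  0.019 -0.002] rot [-0.    -0.001  0.004] 3.0
```

View pics/c.png

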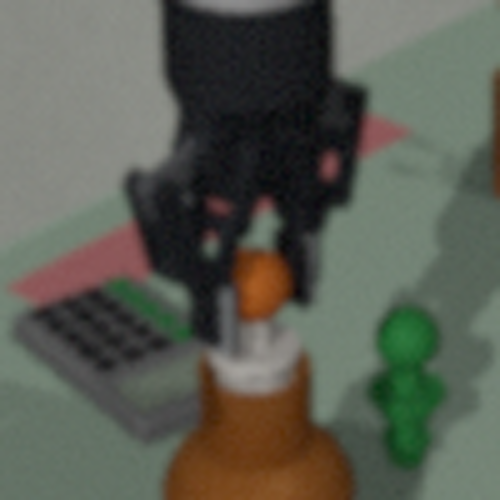

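The fingers straddle the ball at about (255,285), with the tips just below it. I'll close at 20 N.

play_rows --dp '[[0,0,0],[0,0,0],[0,0,0],[0,0,0]]' --rot '[[0,0,0],[0,0,0],[0,0,0],[0,0,0]]' --fingers 0.35 --grip_force 20

```text
clock: 3.38
eef_pos: [564.9, 149.3, 169.9]
tcp_rot: [3.142, -0.0, 0.0]
contact_force: [0.2, 0.1, 0.9]
opening: 0.404
grasp_force: 19.8
```

play_rows --dp '[[0.017,0,0],[0.035,0,0],[0.052,0,0.001],[0.052,0,0.001]]' --rot '[[0,-0.133,0],[0,-0.265,0],[0,-0.398,0],[0,-0.398,0]]'

```text
clock: 3.72
eef_pos: [567.4, 149.4, 169.8]
tcp_rot: [-3.141, 0.043, 0.0]
contact_force: [-1.4, 0.8, 4.4]
opening: 0.405
grasp_force: 20.0
```

play_rows --dp '[[0.009,0,0],[0.017,0,0.001],[0.017,0,0.001]]' --rot '[[0,-0.066,0],[0,-0.133,0],[0,-0.133,0]]'

```text
clock: 3.97
eef_pos: [567.7, 149.4, 169.8]
tcp_rot: [-3.141, 0.056, 0.0]
contact_force: [-2.0, 1.5, 4.1]
opening: 0.405
grasp_force: 20.1
```

play_rows --dp '[[0.017,0,0],[0.017,0,0]]' --rot '[[0,-0.133,0],[0,-0.133,0]]'

```text
clock: 4.13
eef_pos: [568.1, 149.4, 169.7]
tcp_rot: [-3.141, 0.071, 0.0]
contact_force: [-2.8, 1.2, 7.5]
opening: 0.408
grasp_force: 20.1
```

play_rows --dp '[[0.017,0,0],[0.017,0,0]]' --rot '[[0,-0.133,0],[0,-0.133,0]]'

```text
clock: 4.3
eef_pos: [568.3, 149.4, 169.7]
tcp_rot: [-3.141, 0.086, 0.0]
contact_force: [-6.4, 0.5, 7.3]
opening: 0.403
grasp_force: 20.2
```

play_rows --dp '[[0.017,0,-0.005],[0.017,0,-0.005]]' --rot '[[0,-0.133,0],[0,-0.133,0]]'

```text
clock: 4.47
eef_pos: [568.3, 149.4, 169.7]
tcp_rot: [-3.142, 0.101, 0.0]
contact_force: [-8.2, 2.0, 9.6]
opening: 0.408
grasp_force: 20.2
```

play_rows --dp '[[0.017,0,0],[0.017,0,0]]' --rot '[[0,-0.133,0],[0,-0.133,0]]'

```text
clock: 4.63
eef_pos: [568.5, 149.5, 169.7]
tcp_rot: [-3.141, 0.116, 0.0]
contact_force: [-9.6, 1.5, 9.7]
opening: 0.405
grasp_force: 20.3
```

play_rows --dp '[[-0.03,0,0],[-0.06,0,0],[-0.09,0,0],[-0.137,0,0.005],[-0.137,0,0.005]]' --rot '[[0,0.25,0],[0,0.5,0],[0,0.75,0],[0,1.063,0],[0,1.063,0]]'

```text
clock: 5.05
eef_pos: [564.0, 149.1, 170.0]
tcp_rot: [3.141, -0.001, 0.001]
contact_force: [0.9, 0.7, -0.1]
opening: 0.413
grasp_force: 19.9
```

play_rows --dp '[[0,-0.017,0],[0,-0.035,0],[0,-0.052,0.001],[0,-0.052,0.001]]' --rot '[[-0.133,0,0],[-0.265,0,0],[-0.398,0,0],[-0.398,0,0]]'

```text
clock: 5.38
eef_pos: [565.2, 151.5, 169.9]
tcp_rot: [3.098, 0.0, 0.001]
contact_force: [0.3, -2.6, 0.9]
opening: 0.401
grasp_force: 20.1
```

play_rows --dp '[[0,-0.017,0],[0,-0.017,0]]' --rot '[[-0.133,0,0],[-0.133,0,0]]'

```text
clock: 5.55
eef_pos: [565.0, 152.0, 169.9]
tcp_rot: [3.084, 0.0, 0.001]
contact_force: [-0.1, -3.1, 1.3]
opening: 0.406
grasp_force: 20.2
```

play_rows --dp '[[0,-0.017,0],[0,-0.017,0]]' --rot '[[-0.133,0,0],[-0.133,0,0]]'

```text
clock: 5.72
eef_pos: [564.9, 152.4, 169.9]
tcp_rot: [3.07, 0.0, 0.001]
contact_force: [1.9, -6.5, -0.3]
opening: 0.407
grasp_force: 20.3
```

play_rows --dp '[[0,-0.017,0],[0,-0.017,0]]' --rot '[[-0.133,0,0],[-0.133,0,0]]'

```text
clock: 5.88
eef_pos: [564.9, 152.8, 169.9]
tcp_rot: [3.056, -0.0, 0.001]
contact_force: [1.7, -7.8, -0.5]
opening: 0.406
grasp_force: 20.4
```

play_rows --dp '[[0,-0.017,0],[0,-0.017,0]]' --rot '[[-0.133,0,0],[-0.133,0,0]]'

```text
clock: 6.05
eef_pos: [565.0, 153.2, 169.9]
tcp_rot: [3.042, -0.0, 0.001]
contact_force: [1.7, -8.7, 0.3]
opening: 0.404
grasp_force: 20.5
```

play_rows --dp '[[0,-0.017,0],[0,-0.017,0]]' --rot '[[-0.133,0,0],[-0.133,0,0]]'

```text
clock: 6.22
eef_pos: [565.2, 153.5, 169.8]
tcp_rot: [3.027, -0.0, 0.001]
contact_force: [3.3, -11.0, -1.2]
opening: 0.403
grasp_force: 20.6
```

play_rows --dp '[[0,0.03,0],[0,0.06,0],[0,0.09,0],[0,0.137,0.005],[0,0.137,0.005]]' --rot '[[0.25,0,0],[0.5,0,0],[0.75,0,0],[1.063,0,0],[1.063,0,0]]'

```text
clock: 6.63
eef_pos: [564.7, 148.8, 170.2]
tcp_rot: [-3.14, 0.0, -0.001]
contact_force: [-0.1, -1.0, -1.7]
opening: 0.409
grasp_force: 20.5
```

play_rows --dp '[[0.012,-0.012,0],[0.024,-0.024,0],[0.036,-0.036,0.001],[0.048,-0.048,0.001],[0.048,-0.048,0.001]]' --rot '[[-0.094,-0.094,0],[-0.188,-0.188,0],[-0.28,-0.28,0],[-0.375,-0.375,0],[-0.375,-0.375,0]]'

```text
clock: 7.05
eef_pos: [566.9, 151.6, 170.1]
tcp_rot: [3.1, 0.041, 0.0]
contact_force: [-1.2, -2.7, 2.0]
opening: 0.404
grasp_force: 20.6
```

play_rows --dp '[[0.012,-0.012,0],[0.012,-0.012,0]]' --rot '[[-0.094,-0.094,0],[-0.094,-0.094,0]]'

```text
clock: 7.22
eef_pos: [567.0, 151.8, 170.0]
tcp_rot: [3.091, 0.051, -0.001]
contact_force: [-2.6, -2.5, 1.2]
opening: 0.407
grasp_force: 20.6
```

play_rows --dp '[[0.012,-0.012,0],[0.024,-0.024,0],[0.024,-0.024,0]]' --rot '[[-0.094,-0.094,0],[-0.188,-0.188,0],[-0.188,-0.188,0]]'

```text
clock: 7.47
eef_pos: [567.7, 152.4, 169.9]
tcp_rot: [3.071, 0.071, -0.002]
contact_force: [-4.7, -4.7, 1.5]
opening: 0.402
grasp_force: 20.7
```

play_rows --dp '[[0.012,-0.012,0],[0.024,-0.024,0],[0.024,-0.024,0]]' --rot '[[-0.094,-0.094,0],[-0.188,-0.188,0],[-0.188,-0.188,0]]'

```text
clock: 7.72
eef_pos: [568.6, 153.3, 169.7]
tcp_rot: [3.051, 0.091, -0.004]
contact_force: [-3.5, -4.9, 1.5]
opening: 0.405
grasp_force: 20.7
```

play_rows --dp '[[0.012,-0.012,0],[0.024,-0.024,0],[0.024,-0.024,0]]' --rot '[[-0.094,-0.094,0],[-0.188,-0.188,0],[-0.188,-0.188,0]]'

```text
clock: 7.97
eef_pos: [569.6, 154.2, 169.6]
tcp_rot: [3.031, 0.111, -0.006]
contact_force: [-4.2, -4.4, 2.1]
opening: 0.405
grasp_force: 20.7
```

play_rows --dp '[[0.012,-0.012,0],[0.024,-0.024,0],[0.036,-0.036,0.002],[0.036,-0.036,0.002]]' --rot '[[-0.094,-0.094,0],[-0.188,-0.188,0],[-0.28,-0.28,0],[-0.28,-0.28,0]]'

```text
clock: 8.3
eef_pos: [571.0, 155.6, 169.3]
tcp_rot: [3.001, 0.14, -0.01]
contact_force: [-4.1, -4.6, 2.3]
opening: 0.406
grasp_force: 20.7
```

play_rows --dp '[[0.012,-0.012,0],[0.024,-0.024,0.001],[0.036,-0.036,0.002],[0.036,-0.036,0.002]]' --rot '[[-0.094,-0.094,0],[-0.188,-0.188,0],[-0.28,-0.28,0],[-0.28,-0.28,0]]'

```text
clock: 8.63
eef_pos: [572.4, 157.0, 169.0]
tcp_rot: [2.971, 0.169, -0.014]
contact_force: [-4.9, -3.6, 4.2]
opening: 0.405
grasp_force: 20.7
```

play_rows --dp '[[0.012,-0.012,0],[0.012,-0.012,0]]' --rot '[[-0.094,-0.094,0],[-0.094,-0.094,0]]'

```text
clock: 8.8
eef_pos: [572.9, 157.4, 168.9]
tcp_rot: [2.961, 0.178, -0.016]
contact_force: [-4.8, -4.5, 3.2]
opening: 0.403
grasp_force: 20.8
```

play_rows --dp '[[0.012,-0.012,0],[0.012,-0.012,0]]' --rot '[[-0.094,-0.094,0],[-0.094,-0.094,0]]'

```text
clock: 8.97
eef_pos: [573.4, 157.8, 168.9]
tcp_rot: [2.951, 0.188, -0.018]
contact_force: [-4.7, -5.4, 5.5]
opening: 0.411
grasp_force: 20.8
```

play_rows --dp '[[0.012,-0.012,0],[0.012,-0.012,0]]' --rot '[[-0.094,-0.094,0],[-0.094,-0.094,0]]'

```text
clock: 9.13
eef_pos: [573.9, 158.3, 169.0]
tcp_rot: [2.94, 0.197, -0.02]
contact_force: [-3.8, -4.8, 7.3]
opening: 0.412
grasp_force: 20.9
```

play_rows --dp '[[0.012,-0.012,0],[0.012,-0.012,0]]' --rot '[[-0.094,-0.094,0],[-0.094,-0.094,0]]'

```text
clock: 9.3
eef_pos: [574.4, 158.8, 169.0]
tcp_rot: [2.93, 0.207, -0.022]
contact_force: [-5.0, -5.7, 8.4]
opening: 0.41
grasp_force: 21.0
```

play_rows --dp '[[0.012,-0.012,0],[0.012,-0.012,0]]' --rot '[[-0.094,-0.094,0],[-0.094,-0.094,0]]'

```text
clock: 9.47
eef_pos: [574.8, 159.1, 169.0]
tcp_rot: [2.92, 0.216, -0.024]
contact_force: [-6.5, -5.5, 9.4]
opening: 0.407
grasp_force: 21.1
```

play_rows --dp '[[0.017,-0.017,0],[0.017,-0.017,0]]' --rot '[[-0.094,-0.094,0],[-0.094,-0.094,0]]'

```text
clock: 9.63
eef_pos: [575.0, 159.4, 169.0]
tcp_rot: [2.908, 0.227, -0.027]
contact_force: [-7.0, -6.2, 13.6]
opening: 0.409
grasp_force: 21.2
```

play_rows --dp '[[0.017,-0.017,0],[0.017,-0.017,0]]' --rot '[[-0.094,-0.094,0],[-0.094,-0.094,0]]'

```text
clock: 9.8
eef_pos: [575.4, 159.5, 169.0]
tcp_rot: [2.897, 0.237, -0.03]
contact_force: [-9.3, -9.1, 14.7]
opening: 0.407
grasp_force: 21.5
```

play_rows --dp '[[0.017,-0.017,0],[0.017,-0.017,0]]' --rot '[[0,0,0],[0,0,0]]'

```text
clock: 9.97
eef_pos: [575.6, 159.6, 169.0]
tcp_rot: [2.896, 0.238, -0.03]
contact_force: [-10.8, -10.3, 16.8]
opening: 0.406
grasp_force: 21.6
```

```bash
python3 -c "
from h import *
rel((565,149.2,170))"
```

```text
dp [-0.256  0.251  0.099] rot [ 2.296  2.292 -0.005] 9.9667
```

play_rows --dp '[[-0.035,0.035,0.002],[-0.065,0.065,0.006],[-0.095,0.095,0.012],[-0.125,0.122,0.02],[-0.155,0.15,0.03]]' --rot '[[0.23,0.23,0],[0.46,0.46,0],[0.69,0.69,0],[0.92,0.92,0],[1.15,1.15,0]]'

```text
clock: 10.38
eef_pos: [571.6, 155.3, 169.2]
tcp_rot: [3.026, 0.113, -0.006]
contact_force: [0.6, -3.7, 1.6]
opening: 0.404
grasp_force: 20.7
```

```bash
python3 -c "
from h import *
rel((565,149.2,170))"
```

```text
dp [-0.166  0.153  0.016] rot [1.099 1.08  0.002] 10.3833
```

Return to upright, then on toward (-x,-y).

play_rows --dp '[[-0.036,0.034,0.002],[-0.07,0.068,0.005],[-0.1,0.1,0.008],[-0.13,0.126,0.011],[-0.155,0.15,0.015]]' --rot '[[0.23,0.23,0],[0.46,0.46,0],[0.69,0.69,0],[0.9,0.9,0],[1.1,1.1,0]]'

```text
clock: 10.8
eef_pos: [565.3, 149.7, 169.8]
tcp_rot: [-3.141, -0.002, 0.0]
contact_force: [1.0, -2.1, -0.4]
opening: 0.407
grasp_force: 20.6
```

play_rows --dp '[[-0.012,0.012,0],[-0.024,0.024,0],[-0.036,0.036,0.001],[-0.048,0.048,0.002],[-0.048,0.048,0.002]]' --rot '[[0.094,0.094,0],[0.188,0.188,0],[0.28,0.28,0],[0.375,0.375,0],[0.375,0.375,0]]'

```text
clock: 11.22
eef_pos: [563.1, 147.8, 169.7]
tcp_rot: [-3.102, -0.04, -0.001]
contact_force: [0.8, -0.6, -1.2]
opening: 0.409
grasp_force: 20.6
```

play_rows --dp '[[-0.012,0.012,0],[-0.024,0.024,0.001],[-0.024,0.024,0.001]]' --rot '[[0.094,0.094,0],[0.188,0.188,0],[0.188,0.188,0]]'

```text
clock: 11.47
eef_pos: [562.5, 147.0, 169.7]
tcp_rot: [-3.081, -0.061, -0.002]
contact_force: [3.2, 1.0, -1.3]
opening: 0.408
grasp_force: 20.5
```

play_rows --dp '[[-0.012,0.012,0],[-0.024,0.024,0.001],[-0.024,0.024,0.001]]' --rot '[[0.094,0.094,0],[0.188,0.188,0],[0.188,0.188,0]]'

```text
clock: 11.72
eef_pos: [561.3, 146.0, 169.6]
tcp_rot: [-3.061, -0.08, -0.003]
contact_force: [3.8, 1.1, -0.7]
opening: 0.406
grasp_force: 20.6
```

play_rows --dp '[[-0.012,0.012,0],[-0.024,0.024,0.001],[-0.036,0.036,0.002],[-0.048,0.048,0.003],[-0.048,0.048,0.003]]' --rot '[[0.094,0.094,0],[0.188,0.188,0],[0.28,0.28,0],[0.375,0.375,0],[0.375,0.375,0]]'

```text
clock: 12.13
eef_pos: [559.4, 144.0, 169.4]
tcp_rot: [-3.022, -0.119, -0.007]
contact_force: [3.4, 2.2, 1.1]
opening: 0.407
grasp_force: 20.7
```

play_rows --dp '[[-0.012,0.012,0],[-0.024,0.024,0.001],[-0.036,0.036,0.002],[-0.048,0.048,0.003],[-0.048,0.048,0.003]]' --rot '[[0.094,0.094,0],[0.188,0.188,0],[0.28,0.28,0],[0.375,0.375,0],[0.375,0.375,0]]'

```text
clock: 12.55
eef_pos: [557.6, 142.1, 168.8]
tcp_rot: [-2.982, -0.158, -0.013]
contact_force: [3.6, 1.9, 2.9]
opening: 0.409
grasp_force: 20.8
```

play_rows --dp '[[-0.012,0.012,0],[-0.024,0.024,0.001],[-0.024,0.024,0.001]]' --rot '[[0.094,0.094,0],[0.188,0.188,0],[0.188,0.188,0]]'

```text
clock: 12.8
eef_pos: [556.7, 141.2, 168.4]
tcp_rot: [-2.962, -0.177, -0.016]
contact_force: [4.4, 1.7, 2.3]
opening: 0.406
grasp_force: 20.8
```

play_rows --dp '[[-0.012,0.012,0],[-0.024,0.024,0.001],[-0.024,0.024,0.001]]' --rot '[[0.094,0.094,0],[0.188,0.188,0],[0.188,0.188,0]]'

```text
clock: 13.05
eef_pos: [555.8, 140.3, 168.1]
tcp_rot: [-2.942, -0.196, -0.02]
contact_force: [5.2, 1.3, 3.6]
opening: 0.406
grasp_force: 20.8
```

play_rows --dp '[[-0.012,0.012,0],[-0.024,0.024,0.001],[-0.024,0.024,0.001]]' --rot '[[0.094,0.094,0],[0.188,0.188,0],[0.188,0.188,0]]'

```text
clock: 13.3
eef_pos: [555.3, 139.5, 168.0]
tcp_rot: [-2.921, -0.216, -0.024]
contact_force: [4.4, 3.6, 4.7]
opening: 0.401
grasp_force: 20.9
```

play_rows --dp '[[-0.017,0.017,0],[-0.017,0.017,0]]' --rot '[[0.094,0.094,0],[0.094,0.094,0]]'

```text
clock: 13.47
eef_pos: [555.1, 139.0, 168.0]
tcp_rot: [-2.91, -0.227, -0.027]
contact_force: [4.8, 3.5, 6.4]
opening: 0.408
grasp_force: 21.0
```

play_rows --dp '[[-0.017,0.017,0],[-0.017,0.017,0]]' --rot '[[0.094,0.094,0],[0.094,0.094,0]]'

```text
clock: 13.63
eef_pos: [554.9, 138.7, 168.1]
tcp_rot: [-2.899, -0.237, -0.029]
contact_force: [5.6, 6.6, 7.0]
opening: 0.408
grasp_force: 21.0
```

play_rows --dp '[[-0.017,0.017,0],[-0.017,0.017,0]]' --rot '[[0.06,0.06,0],[0.06,0.06,0]]'

```text
clock: 13.8
eef_pos: [554.8, 138.4, 168.1]
tcp_rot: [-2.892, -0.244, -0.031]
contact_force: [8.4, 8.9, 7.1]
opening: 0.407
grasp_force: 21.0
```

play_rows --dp '[[-0.017,0.017,0],[-0.017,0.017,0]]' --rot '[[0,0,0],[0,0,0]]'

```text
clock: 13.97
eef_pos: [554.7, 138.2, 168.1]
tcp_rot: [-2.892, -0.245, -0.032]
contact_force: [9.8, 11.2, 5.9]
opening: 0.406
grasp_force: 21.2
```

play_rows --dp '[[-0.017,0.017,0],[-0.017,0.017,0],[-0.017,0.017,0]]' --rot '[[0,0,0],[0,0,0],[0,0,0]]'

```text
clock: 14.22
eef_pos: [554.6, 138.0, 168.1]
tcp_rot: [-2.891, -0.245, -0.032]
contact_force: [10.9, 14.5, 5.2]
opening: 0.402
grasp_force: 21.3
```

```bash
python3 -c "
from h import *
rel((565,149.2,170))"
```

```text
dp [ 0.255 -0.276  0.087] rot [-2.34  -2.369 -0.008] 14.2167
```

play_rows --dp '[[0.045,-0.048,0.002],[0.075,-0.08,0.006],[0.105,-0.11,0.012],[0.135,-0.142,0.02],[0.165,-0.172,0.03]]' --rot '[[-0.23,-0.23,0],[-0.46,-0.46,0],[-0.7,-0.7,0],[-0.94,-0.94,0],[-1.18,-1.18,0]]'

```text
clock: 14.63
eef_pos: [557.0, 143.0, 168.0]
tcp_rot: [-3.024, -0.115, -0.007]
contact_force: [-0.6, 1.2, 8.3]
opening: 0.407
grasp_force: 21.3
```

```bash
python3 -c "
from h import *
rel((565,149.2,170))"
```

```text
dp [ 0.203 -0.159 -0.009] rot [-1.115 -1.103  0.   ] 14.6333
```

play_rows --dp '[[0.042,-0.034,-0.01],[0.082,-0.066,-0.01],[0.12,-0.1,-0.01],[0.155,-0.13,-0.005],[0.188,-0.157,0]]' --rot '[[-0.23,-0.23,0],[-0.46,-0.46,0],[-0.7,-0.7,0],[-0.92,-0.92,0],[-1.11,-1.11,0]]'

```text
clock: 15.05
eef_pos: [564.4, 148.9, 169.6]
tcp_rot: [3.141, 0.001, 0.0]
contact_force: [-1.0, -0.4, 6.6]
opening: 0.413
grasp_force: 21.2
```

play_rows --dp '[[0,0,0],[0,0,0]]' --rot '[[0,0,0],[0,0,0]]'

```text
clock: 15.22
eef_pos: [564.8, 149.0, 169.5]
tcp_rot: [-3.141, -0.0, 0.001]
contact_force: [-0.6, 0.2, 7.8]
opening: 0.406
grasp_force: 21.3
```

```bash
python3 -c "
from h import *
rel((565,149.2,170))"
```

```text
dp [ 0.006 -0.006 -0.013] rot [-0.005 -0.003  0.007] 15.2167
```

play_rows --dp '[[0,0,-0.04],[0,0,-0.08],[0,0,-0.12],[0,0,-0.16],[0,0,-0.16]]' --rot '[[0,0,0],[0,0,0],[0,0,0],[0,0,0],[0,0,0]]' --grip_force 35

```text
clock: 15.63
eef_pos: [564.8, 148.9, 175.8]
tcp_rot: [-3.14, -0.002, 0.0]
contact_force: [0.1, -0.0, -1.2]
opening: 0.398
grasp_force: 34.9
```

play_rows --dp '[[0,0,-0.04],[0,0,-0.08],[0,0,-0.08]]' --rot '[[0,0,0],[0,0,0],[0,0,0]]'

```text
clock: 15.88
eef_pos: [565.2, 149.0, 179.2]
tcp_rot: [-3.139, -0.003, 0.0]
contact_force: [-0.5, 0.7, -0.5]
opening: 0.408
grasp_force: 34.9
```

play_rows --dp '[[0,0,-0.15],[0,0,-0.3],[0,0,-0.45],[0,0,-0.6],[0,0,-0.75]]' --rot '[[0,0,0],[0,0,0],[0,0,0],[0,0,0],[0,0,0]]'

```text
clock: 16.3
eef_pos: [565.2, 149.0, 209.9]
tcp_rot: [-3.139, -0.003, 0.0]
contact_force: [0.7, -0.2, -0.7]
opening: 0.399
grasp_force: 34.9
```

play_rows --dp '[[0,0,-0.3],[0,0,-0.6],[0,0,-0.9],[0,0,-1.2],[0,0,-1.5]]' --rot '[[0,0,0],[0,0,0],[0,0,0],[0,0,0],[0,0,0]]'

```text
clock: 16.72
eef_pos: [565.1, 148.9, 270.6]
tcp_rot: [-3.139, -0.003, 0.0]
contact_force: [-0.3, 0.0, -1.1]
opening: 0.4
grasp_force: 34.9
```

play_rows --dp '[[0,0,0],[0,0,0],[0,0,0]]' --rot '[[0,0,0],[0,0,0],[0,0,0]]'

```text
clock: 16.97
eef_pos: [564.6, 148.7, 268.6]
tcp_rot: [-3.139, -0.002, 0.0]
contact_force: [-0.4, -0.1, -1.9]
opening: 0.4
grasp_force: 34.9
```

```bash
python3 - <<'E'
from h import *
rel((485.1,-184.6,275))
from rig import optics
import cv2
u,v=254,185
f=optics.grab_frame("side")["color"][v-60:v+60,u-60:u+60,::-1]
cv2.imwrite("pics/d.png",cv2.resize(f,(600,600),interpolation=cv2.INTER_CUBIC))
E
```

```text
dp [-1.99   8.332 -0.182] rot [-0.021 -0.018  0.002] 16.9667
```

View pics/d.png

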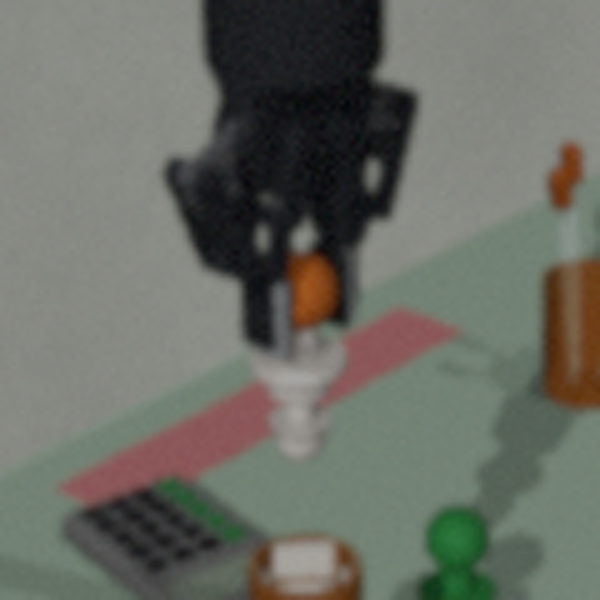

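The stopper is out. The ball is near crop (305,290), the flange (300,368) and the foot (298,447). I'll check the tilt from the white parts.

```bash
python3 - <<'E'
from h import *
import cv2
im=cv2.imread("pics/d.png").astype(int)
for y in range(345,465,8):
    row=im[y,230:370]; w=np.where((row.min(1)>125)&(np.ptp(row,axis=1)<22))[0]
    if len(w): print(y,230+w[0],230+w[-1],230+w.mean())
for h in (84,50,41,28,20,4): 
    p=proj(S,np.array([564.8,148.9,207.5+h]))
    print(h,((p-[194,125]+.5)*5-.5).round(1))
E
```

```text
345 230 242 236.0
353 230 341 280.0333333333333
361 250 340 296.97014925373134
369 252 336 294.0
377 258 330 294.0
385 269 320 294.5
393 273 315 294.0
401 281 311 296.0
409 282 308 295.0
417 274 311 292.5
425 275 321 298.0
433 280 313 296.5
441 278 312 295.0
449 279 312 295.5
457 289 303 296.0
84 [295.6 293.3]
50 [297.8 362.4]
41 [298.4 380.3]
28 [299.2 405.8]
20 [299.7 421.4]
4 [300.7 452.1]
```

play_rows --dp '[[-0.15,0.6,-0.05],[-0.33,1.4,-0.1],[-0.53,2.2,-0.15],[-0.72,3.0,-0.15],[-0.91,3.8,-0.15]]' --rot '[[0,0,0],[0,0,0],[0,0,0],[0,0,0],[0,0,0]]'

```text
clock: 17.43
eef_pos: [527.6, -4.4, 273.7]
tcp_rot: [-3.139, -0.001, 0.001]
contact_force: [-0.3, -0.2, -1.4]
opening: 0.402
grasp_force: 35.0
```

play_rows --dp '[[-0.19,0.8,0],[-0.38,1.6,0],[-0.57,2.4,0],[-0.76,3.2,0],[-0.9,3.8,0]]' --rot '[[0,0,0],[0,0,0],[0,0,0],[0,0,0],[0,0,0]]'

```text
clock: 17.85
eef_pos: [491.3, -157.2, 273.3]
tcp_rot: [-3.139, -0.001, -0.0]
contact_force: [-0.1, 0.7, -0.6]
opening: 0.401
grasp_force: 35.1
```

play_rows --dp '[[-0.1,0.4,0],[-0.18,0.73,0],[-0.18,0.73,0],[-0.18,0.73,0],[-0.18,0.73,0]]' --rot '[[0,0,0],[0,0,0],[0,0,0],[0,0,0],[0,0,0]]'

```text
clock: 18.27
eef_pos: [485.2, -183.9, 273.5]
tcp_rot: [-3.139, -0.001, 0.0]
contact_force: [-1.2, -1.1, -1.2]
opening: 0.401
grasp_force: 35.1
```

```bash
python3 -c "
from h import *
rel((484.7,-184.6,220))"
```

```text
dp [-0.015  0.022  1.336] rot [-0.029 -0.014  0.001] 18.2667
```

Lower to just above the rim and look.

play_rows --dp '[[-0.01,0.02,0.35],[-0.01,0.02,0.7],[-0.01,0.02,1.05],[-0.01,0.02,1.3],[-0.01,0.02,1.3]]' --rot '[[-0.02,0,0],[-0.02,0,0],[-0.02,0,0],[-0.02,0,0],[-0.02,0,0]]'

```text
clock: 18.68
eef_pos: [484.1, -183.8, 219.9]
tcp_rot: [-3.14, 0.001, 0.001]
contact_force: [-0.4, 0.7, -1.2]
opening: 0.401
grasp_force: 35.1
```

play_rows --dp '[[0,0,0],[0,0,0],[0,0,0]]' --rot '[[0,0,0],[0,0,0],[0,0,0]]'

```text
clock: 18.93
eef_pos: [485.7, -185.1, 222.8]
tcp_rot: [3.141, -0.004, 0.001]
contact_force: [0.6, -0.3, -1.3]
opening: 0.402
grasp_force: 35.1
```

```bash
python3 - <<'E'
from h import *
rel((484.7,-184.6,220))
from rig import optics
import cv2
a=optics.grab_frame("side")["color"][130:250,310:400,::-1]
b=optics.grab_frame("top")["color"][215:315,320:410,::-1]
cv2.imwrite("pics/e.png",np.hstack([cv2.resize(a,(450,600),interpolation=cv2.INTER_CUBIC),cv2.resize(b,(350,600),interpolation=cv2.INTER_CUBIC)]))
E
```

```text
dp [-0.025 -0.013  0.07 ] rot [ 0.002 -0.034  0.005] 18.9333
```

View pics/e.png

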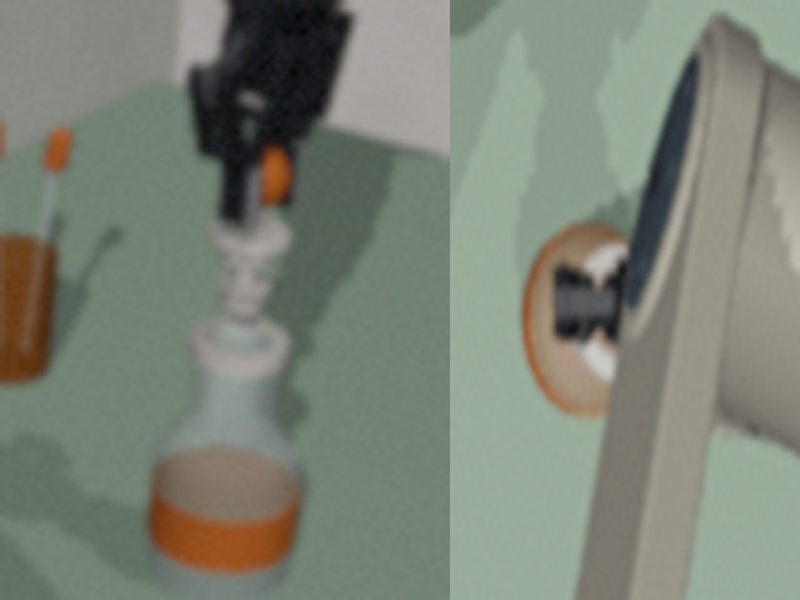

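play_rows --dp '[[-0.02,0,0.1],[-0.02,0,0.2],[-0.02,0,0.3],[-0.02,0,0.4],[-0.02,0,0.5]]' --rot '[[0,-0.02,0],[0,-0.02,0],[0,-0.02,0],[0,-0.02,0],[0,-0.02,0]]'

```text
clock: 19.45
eef_pos: [484.2, -185.1, 201.4]
tcp_rot: [-3.141, 0.0, 0.0]
contact_force: [-0.4, 0.2, -2.0]
opening: 0.396
grasp_force: 35.1
```

play_rows --dp '[[0,0,0.08],[0,0,0.16],[0,0,0.24],[0,0,0.24]]' --rot '[[0,0,0],[0,0,0],[0,0,0],[0,0,0]]'

```text
clock: 19.78
eef_pos: [484.0, -185.0, 191.7]
tcp_rot: [-3.141, 0.001, 0.0]
contact_force: [-0.1, -0.3, -1.3]
opening: 0.398
grasp_force: 35.1
```

play_rows --dp '[[0.01,0,0.08],[0.01,0,0.16],[0.01,0,0.24],[0.01,0,0.32],[0.01,0,0.32]]' --rot '[[0,0,0],[0,0,0],[0,0,0],[0,0,0],[0,0,0]]'

```text
clock: 20.2
eef_pos: [484.4, -184.9, 178.8]
tcp_rot: [-3.141, 0.001, 0.0]
contact_force: [-0.9, -0.3, -1.2]
opening: 0.403
grasp_force: 35.1
```

play_rows --dp '[[0,0,0.06],[0,0,0.12],[0,0,0.18],[0,0,0.18]]' --rot '[[0,0,0],[0,0,0],[0,0,0],[0,0,0]]'

```text
clock: 20.53
eef_pos: [484.5, -185.0, 171.9]
tcp_rot: [-3.141, 0.0, 0.0]
contact_force: [-0.1, 0.0, -1.3]
opening: 0.403
grasp_force: 35.1
```

play_rows --dp '[[0,0,0.04],[0,0,0.08],[0,0,0.08]]' --rot '[[0,0,0],[0,0,0],[0,0,0]]'

```text
clock: 20.78
eef_pos: [484.6, -185.0, 168.9]
tcp_rot: [-3.141, 0.0, 0.0]
contact_force: [-0.1, 0.4, -1.5]
opening: 0.401
grasp_force: 35.1
```

Expected home is TCP z of about 164. I'll take 1–2 mm steps.

play_rows --dp '[[0,0,0.03],[0,0,0.06],[0,0,0.06]]' --rot '[[0,0,0],[0,0,0],[0,0,0]]'

```text
clock: 21.03
eef_pos: [484.7, -185.0, 166.6]
tcp_rot: [-3.141, 0.0, 0.0]
contact_force: [-0.4, -1.1, -1.4]
opening: 0.398
grasp_force: 35.1
```

play_rows --dp '[[0,0,0.025],[0,0,0.025]]' --rot '[[0,0,0],[0,0,0]]'

```text
clock: 21.2
eef_pos: [484.7, -185.1, 165.6]
tcp_rot: [-3.141, -0.0, 0.0]
contact_force: [0.2, -0.3, -1.2]
opening: 0.401
grasp_force: 35.1
```

play_rows --dp '[[0,0,0.025],[0,0,0.025]]' --rot '[[0,0,0],[0,0,0]]'

```text
clock: 21.37
eef_pos: [484.7, -185.1, 164.6]
tcp_rot: [-3.141, -0.0, 0.0]
contact_force: [-0.1, -0.0, -0.6]
opening: 0.4
grasp_force: 35.1
```

play_rows --dp '[[0,0,0.025],[0,0,0.025]]' --rot '[[0,0,0],[0,0,0]]'

```text
clock: 21.53
eef_pos: [485.0, -185.1, 164.1]
tcp_rot: [-3.141, -0.001, 0.0]
contact_force: [-0.9, 0.7, 2.8]
opening: 0.403
grasp_force: 35.3
```

play_rows --dp '[[0,0,0.025],[0,0,0.025]]' --rot '[[0,0,0],[0,0,0]]'

```text
clock: 21.7
eef_pos: [485.5, -185.3, 164.0]
tcp_rot: [3.141, -0.002, 0.0]
contact_force: [-2.6, 2.0, 12.4]
opening: 0.408
grasp_force: 35.9
```

play_rows --dp '[[0,0,-0.03],[0,0,-0.03],[0,0,-0.03]]' --rot '[[0,0,0],[0,0,0],[0,0,0]]' --grip_force 20

```text
clock: 21.95
eef_pos: [485.0, -185.1, 164.1]
tcp_rot: [-3.142, -0.001, 0.0]
contact_force: [-0.2, 0.2, 3.0]
opening: 0.397
grasp_force: 35.3
```

play_rows --dp '[[0,0,0],[0,0,0],[0,0,0],[0,0,0]]' --rot '[[0,0,0],[0,0,0],[0,0,0],[0,0,0]]' --fingers 0.6

```text
clock: 22.28
eef_pos: [484.6, -185.0, 163.8]
tcp_rot: [-3.141, 0.0, 0.0]
contact_force: [-0.6, 0.8, -0.7]
opening: 0.603
grasp_force: 0.0
```

play_rows --dp '[[0,0,0],[0,0,0],[0,0,0]]' --rot '[[0,0,0],[0,0,0],[0,0,0]]' --fingers 0.9

```text
clock: 22.53
eef_pos: [484.8, -185.1, 163.9]
tcp_rot: [-3.141, -0.0, 0.0]
contact_force: [-0.5, -0.4, 0.1]
opening: 0.897
grasp_force: 0.0
```

play_rows --dp '[[0,0,-0.2],[0,0,-0.5],[0,0,-1.0],[0,0,-1.5],[0,0,-2.0]]' --rot '[[0,0,0],[0,0,0],[0,0,0],[0,0,0],[0,0,0]]'

```text
clock: 22.95
eef_pos: [484.6, -185.0, 245.4]
tcp_rot: [-3.141, -0.0, 0.0]
contact_force: [1.1, 0.1, -0.3]
opening: 0.9
grasp_force: 0.0
```

play_rows --dp '[[0,0,-0.5],[0,0,-1.0],[0,0,-1.0],[0,0,-1.0],[0,0,-1.0]]' --rot '[[0,0,0],[0,0,0],[0,0,0],[0,0,0],[0,0,0]]'

```text
clock: 23.37
eef_pos: [484.4, -185.0, 283.8]
tcp_rot: [-3.141, 0.0, 0.0]
contact_force: [0.3, 0.0, 0.1]
opening: 0.9
grasp_force: 0.0
```

```bash
python3 - <<'E'
from rig import optics
import cv2
a=optics.grab_frame("side")["color"][150:260,310:400,::-1]
cv2.imwrite("pics/f.png",cv2.resize(a,(480,587),interpolation=cv2.INTER_CUBIC))
E
```

```text
(no output)
```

View pics/f.png

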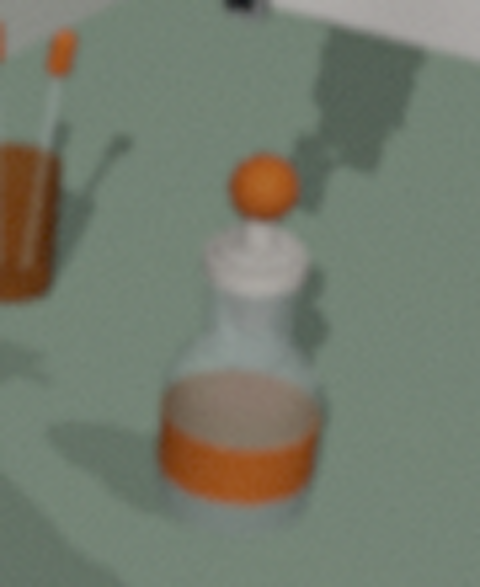

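The stopper sits in the clear bottle with its flange on the rim. The ball at (265,187) lies on the bottle's axis, and the hand is well clear. I'll hand it in.

```bash
python3 -c "
from rig import r
print(r.sign_off())"
```

```text
the job is handed in; nothing more can be done
None
```

The stopper was rocked loose, drawn out of the amber bottle, and set in the clear bottle with its flange on the rim. The job was handed in at about 23 s; no verdict came back.

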